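# Free the blue access panel of the sampler unit

### The arm

A 6-joint arm with a two-finger parallel gripper is mounted at the origin on the work surface. World frame = base frame: x ahead of the robot, y to its left, z up, the work surface at z = 0. Lengths are in mm, angles in rad, forces in N, time in s.
With the tool pointing down it reaches from about 275 to 1000 mm from the base axis. Payload 8.4 kg.
Tool frame: the origin (TCP) lies midway between the tips of the shut fingers; the grasp point (between the pads) lies 19 mm behind it; z points along the fingers, y is the direction in which the jaws open and shut (so a half turn about z gives the same grasp; the last joint's range is limited). The gripper opens to 85 mm and grips with 20 to 120 N. Pads are 22 mm wide; open, the fingers measure 114 mm over their backs; the gripper's body (76 mm by 85 mm) begins 54 mm behind the grasp point. The pads swing forward as they close: fully open they stand 13 mm farther back than shut.
Start: joints at [1.328, 0.353, 1.633, -0, 1.155, -0.002], TCP at [149.048, 606.97, 203.081] pointing down, gripper open.
Joint ranges: [-2.63, 2.63], [-0.92, 2.1], [0.06, 2.66], [-1.3, 4.44], [0, 2.69], [-3.02, 3.02]. Speed limits (rad/s): [2.22, 2.22, 2.79, 3.14, 3.14, 3.14].

### API

Orientations are given as [roll, pitch, yaw] about the fixed x, y, z axes, in that order (R = Rz(yaw) Ry(pitch) Rx(roll)).
In Python, from rig import * gives the robot as it stands.
- The arm moves only by the tool play_rows, never from a script. Its argument "moves" is a list of rows, each a list of 3 entries, a list of its own where there are three numbers: the shift along the tool's x, y, z in m, then the turn, a rotation vector about the tool's x, y, z in rad, then the opening in per cent of the stroke, from 0 (shut) to 100 (fully open). In form: [[[x, y, z], [rx, ry, rz], fingers], ...]. A call has 1 to 20 rows; each row shifts and turns the commanded pose from where the row before left it, along the tool's axes as they then stand; what a row does not reach is not made up. A row lasts 1/10 s, in which the tool goes at most 50 mm and 8.59 degrees, less where a joint would pass 70% of its speed; a pose out of reach is approached as far as the arm can. A call is refused whole if a number of a shift passes 0.05 or a number of a turn 0.15, either way. A call with a gripper value outside its range is refused whole. The fingers move at their own pace and stop on an object; "squeeze" is the grip in N (left out, the last holds). Time passes only in rows, so rows that do not move let the fingers close. It gives the time, the measured TCP pose, the force and the opening at its end, in the units of the state.
- sense(): the state, without advancing time (a new reading comes with each control period).
- grab_frame(name): name is "side" or "top" or "wrist"; returns a dict with "pixels" (400x640x3 uint8, red, green, blue), "intrinsics" (3x3 intrinsics, pixels), "R" (3x3) and "t" (3): a world point X has camera coordinates R X + t. Camera axes: x right, y down, z forward; pixel columns grow to the right and rows downward; lengths in mm; the calibration is good to about 2 mm. The wrist camera is an equidistant fisheye: a pixel r from the principal point sees the ray r / f radians off the axis. A picture is of the moment at which its call begins. There is no depth.
- sign_off(): hands the job in, once; it reports no verdict.
The state is a dict: "clock": time; "qpos": joint angles; "qvel": joint speeds; "joint_efforts": joint torques, N m; "eef_pos": TCP position; "tcp_rot": TCP orientation; "contact_force": force on the tool from outside, world axes, zero at the start; "wrist_torque": the same for the moment, N m; "opening": opening from 0.0 (shut) to 1.0 (fully open).
Only numpy, scipy, OpenCV 4.12 (cv2) and the standard library are available. Lean on these libraries where they do the work, as an engineer would, in place of code of your own. Each camera call takes 0.05 s, during which the arm holds its last target. There are 200 camera calls.

### The job

Take the orange-handled slotted screwdriver out of the tool rack and, with its blade in the slot of the brass fastener that holds down the blue access panel, give that fastener its quarter turn counter-clockwise until it is fully open. Then stand the screwdriver back upright in the same hole of the rack and let go of it. Leave the fastener of the white panel locked.

Things in the scene. Friction and masses are not known exactly. Their poses are not given: they have to be found in the camera images.
- driver: Orange wing-handled screwdriver, 110 g, upright in a 35 mm hole of a black rack 65 mm high (green one: round tip). Origin: blade tip centre, 10 mm above table; z up the tool, x along blade width. From tip: blade 24 (x) x 4 (y) x 16 mm, 12 mm shank, 48 mm wide collar z 55-60 that rests on the rack, handle z 60-110, 40 wide (x), 16 thick (y). Grip across the 16 mm at z 90.
- blue_slot (a point): Centre of the mouth of the slot in the blue panel's brass fastener (40 mm disc, vertical axis), about 76 mm above the table, on a white unit 200 x 310 x 50 mm. It turns with the fastener: x along the slot, z up. Slot 8 mm wide, flared to 15 mm over its upper 6 mm, open-ended, flat floor 9.5 mm below this point. A like white-panel hatch stands beside; they may swap places.
- blue_cam (a joint): Angle of the blue panel's fastener, rad: 0 to 0.12 locked (its brass tongue lies over the panel's edge), growing counter-clockwise seen from above to the stop at 1.571, open (tongue clear of the panel, at a green dot). Friction 0.06 N m; stays where left. The blade has about 10 degrees of play in the slot, so turn the driver about 100 degrees.
- white_cam (a joint): Angle of the like fastener of the white panel, rad: 0 to 0.12 locked, to be left so.

How it is judged:
By the outcome, as a careful person would: the job done as asked, in the order asked, and still so for the second after the job is handed in, with the robot touching nothing.
It also fails if it takes over 45 s, if anything falls off the work surface, if the arm or the gripper's body presses on something with over 40 N, if the wrist force passes 120 N, or if a joint passes its speed limit or range.

## Working session

There is one attempt and no reset: what is moved stays moved. The work goes in short steps, Python scripts to look and compute and a tool call to move; the robot and the scene stay as the last step left them, time stands still between calls to the robot, and variables do not carry over. Pictures are saved under pics/ and viewed, about 8 in all and at most 12, crops included, and the job is handed in when it is done.

Besides the shell and the picture viewer there is one more tool, called after ">>>" as name(argument=value, ...) on one line, values as JSON. play_rows: Moves the arm, as the interface text tells. Its arguments: {"type":"object","properties":{"moves":{"type":"array"},"squeeze":{"type":"number"}},"required":["moves"]}

```bash
mkdir -p pics
python3 - <<'E'
from rig import *
import cv2,numpy as np
for n in ["top","side"]:
    f=grab_frame(n); cv2.imwrite(f"pics/{n}0.png",f["pixels"][:,:,::-1]); np.savez(f"{n}0.npz",**f)
    print(n,f["intrinsics"],f["R"],f["t"])
print(sense())
E
```

```text
top [[409.3009721    0.         314.65362886]
 [  0.         409.3009721  201.80077922]
 [  0.           0.           1.        ]] [[-0.01355987 -0.9996636  -0.02210941]
 [-0.98160886  0.01751933 -0.19009767]
 [ 0.19042106  0.01912509 -0.9815162 ]] [ -5.51421122 501.89191285 799.29479727]
side [[513.18282441   0.         318.18353475]
 [  0.         513.18282441 199.34863999]
 [  0.           0.           1.        ]] [[-0.97881296 -0.20391281 -0.01856758]
 [-0.14175518  0.74028686 -0.65717642]
 [ 0.14775202 -0.64062074 -0.75350806]] [ 465.72929548  154.8563181  1009.8330008 ]
{'clock': 0.1, 'qpos': array([ 1.32762159e+00,  3.53584193e-01,  1.63404343e+00,  1.07972341e-05,
        1.15522155e+00, -2.42278139e-03]), 'qvel': array([-0.00039229, -0.00297901, -0.00115961, -0.00051233, -0.00058983,
       -0.00094225]), 'joint_efforts': array([ 6.32313913e-04, -6.06354761e+01, -3.42820609e+01,  1.20890318e-04,
        3.81524063e-03,  1.61980023e-05]), 'eef_pos': array([148.91990263, 606.52453059, 202.44046006]), 'tcp_rot': array([-3.14033616e+00, -1.29169816e-05,  2.90083632e+00]), 'contact_force': array([ 0.0077202 , -0.44055793,  0.21447914]), 'wrist_torque': array([ 0.01266739,  0.02242152, -0.01741035]), 'opening': 1.0018347858732344}
```

View pics/top0.png

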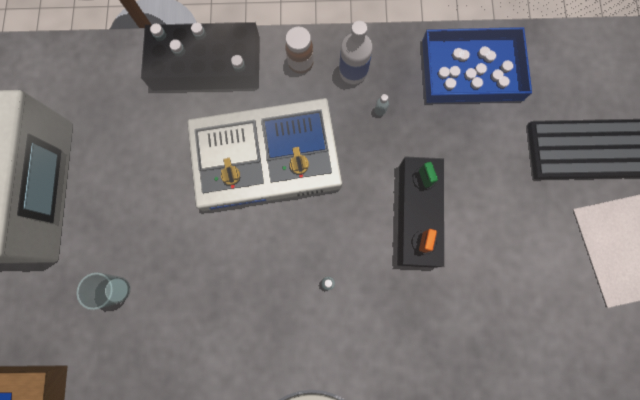

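View pics/side0.png

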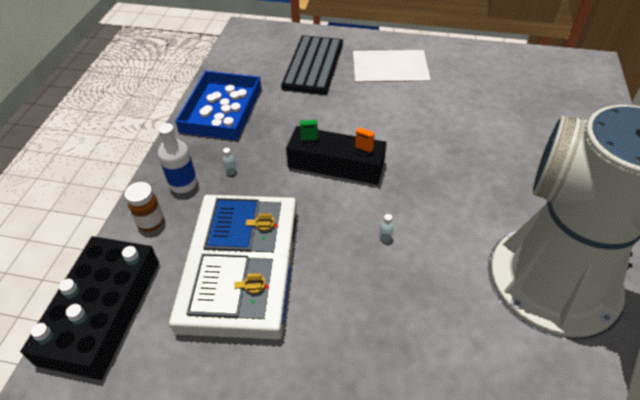

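Top view: orange driver at (430,240), rack x 400–444, blue-panel fastener at about (299,162), white at (230,174). Side view: orange at (365,140), blue fastener at about (264,222). Now I'll zoom in.

```bash
cat > h.py <<'E'
import numpy as np,cv2
def ray(f,uv):
    K,R,t=f["intrinsics"],f["R"],f["t"]
    c=-R.T@t; d=R.T@np.linalg.inv(K)@np.array([uv[0],uv[1],1.]); return c,d/np.linalg.norm(d)
def onz(f,uv,z):
    c,d=ray(f,uv); return c+d*(z-c[2])/d[2]
def tri(f,a,g,b):
    c,d=ray(f,a);e,k=ray(g,b)
    s=np.linalg.lstsq(np.c_[d,-k],e-c,rcond=None)[0]
    p,q=c+d*s[0],e+k*s[1]; return (p+q)/2,np.linalg.norm(p-q)
def proj(f,X):
    p=f["intrinsics"]@(f["R"]@np.asarray(X,float)+f["t"]); return p[:2]/p[2]
E
python3 - <<'E'
from h import *
T=np.load("top0.npz");S=np.load("side0.npz")
def crop(f,u,v,w=32,h=24,k=6): return cv2.resize(f["pixels"][v-h:v+h,u-w:u+w,::-1],None,fx=k,fy=k,interpolation=cv2.INTER_CUBIC)
cv2.imwrite("pics/m0.png",np.vstack([np.hstack([crop(T,425,240),crop(T,299,162)]),np.hstack([crop(S,365,140),crop(S,264,222)])]))
cen={}
for n,f in(("top",T),("side",S)):
    hsv=cv2.cvtColor(f["pixels"],cv2.COLOR_RGB2HSV)
    m=cv2.inRange(hsv,(3,190,150),(14,255,255))
    for c in cv2.findContours(m,0,2)[0]:
        if cv2.contourArea(c)>40: print(n,"orange",cv2.minAreaRect(c),cv2.contourArea(c), cv2.boxPoints(cv2.minAreaRect(c)).tolist())
    m=cv2.inRange(hsv,(15,120,80),(28,255,255))
    for c in cv2.findContours(m,0,2)[0]:
        if cv2.contourArea(c)>30: print(n,"brass",cv2.minAreaRect(c),cv2.contourArea(c))
E
```

```text
top brass ((22.5, 385.5), (27.0, 45.0), 90.0) 896.5
top brass ((229.5, 169.5), (21.0, 17.0), 90.0) 129.0
top brass ((296.41998291015625, 160.5599822998047), (22.600004196166992, 17.60000228881836), 53.13010025024414) 134.0
side brass ((250.0, 283.5), (19.0, 30.0), 90.0) 360.0
side brass ((260.0, 222.0), (16.0, 28.0), 90.0) 280.0
side brass ((435.5, 19.0), (38.0, 273.0), 90.0) 5215.5
```

View pics/m0.png

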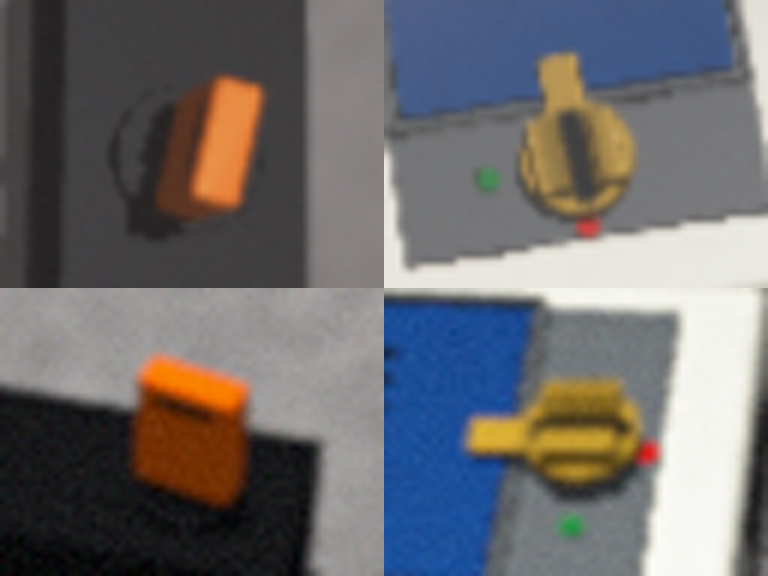

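Crops: driver handle's top face is a clear bright quad (top view px centre ≈ (431,240), side ≈ (365.5,131.8)); the blue fastener disc is centred at ≈ (299.3,163.8) top and ≈ (265,221) side. Slot runs nearly along the tongue, red dot = locked, green dot = open, left of it in the top view.

Run:
```python
from h import *
T=np.load("top0.npz");S=np.load("side0.npz")
# top face of handle : bright orange
def mask_rect(f,box,lo,hi,k=8):
    u0,v0,u1,v1=box
    im=cv2.resize(f["pixels"][v0:v1,u0:u1],None,fx=k,fy=k,interpolation=cv2.INTER_CUBIC)
    m=cv2.inRange(cv2.cvtColor(im,cv2.COLOR_RGB2HSV),lo,hi)
    c=max(cv2.findContours(m,0,2)[0],key=cv2.contourArea)
    to=lambda p:(np.asarray(p)+.5)/k-.5+[u0,v0]
    M=cv2.moments(c); r=cv2.minAreaRect(c)
    return to([M['m10']/M['m00'],M['m01']/M['m00']]),to(cv2.boxPoints(r)),c,cv2.contourArea(c)/k/k
ct,bt,_,a=mask_rect(T,(410,216,450,264),(3,120,190),(20,255,255)); print("top face T",ct,a)
cs,bs,_,a2=mask_rect(S,(345,120,385,165),(3,120,225),(20,255,255)); print("top face S",cs,a2)
P=[onz(T,p,120)[:2] for p in bt]; c=onz(T,ct,120)
print("driver z120",c); 
e=[(P[i]-P[i-1]) for i in range(4)]; print([ (np.linalg.norm(v),np.degrees(np.arctan2(v[1],v[0]))) for v in e])
print("tri",tri(T,ct,S,cs)); print("side z120",onz(S,cs,120))
# brass
ut=(299.3,163.8); us=(265,221.3)
print("slot T",onz(T,ut,76),"S",onz(S,us,76),tri(T,ut,S,us))
for f,o,a,b in((T,(267-64,138),(565,112),(588,198)),(S,(232-64,198-48),(540,440),(625,425))):
    A=onz(f,(a[0]/6+o[0],a[1]/6+o[1]),76);B=onz(f,(b[0]/6+o[0],b[1]/6+o[1]),76);d=A-B
    print(A,B,np.linalg.norm(d),np.degrees(np.arctan2(d[1],d[0]))%180)
# unit edges direction (white body) & dots at z~60
for n,(lo,hi) in {"red":((0,150,120),(5,255,255)),"green":((45,80,60),(80,255,255))}.items():
    for q,f,box in(("T",T,(270,150,320,185)),("S",S,(235,200,285,255))):
        try:
            m=mask_rect(f,box,lo,hi);print(n,q,m[0],m[3],onz(f,m[0],60))
        except Exception as ex: print(n,q,ex)
```

```text
top face T [430.40748356 239.23836284] 137.0234375
top face S [364.78410339 131.20641867] 69.9609375
driver z120 [ 413.55720537 -227.62941863  120.        ]
[(np.float64(13.271080539412505), np.float64(76.2563129720157)), (np.float64(37.41133923850026), np.float64(-16.193743344088105)), (np.float64(13.386250863574094), np.float64(-103.92520468501795)), (np.float64(37.3740723855899), np.float64(163.62718120935205))]
tri (array([ 415.13935487, -228.51575669,  116.60241235]), np.float64(2.4990274218659447))
side z120 [ 416.00135311 -224.76182578  120.        ]
slot T [575.81240944  16.31258476  76.        ] S [576.61246766  27.63759968  76.        ] (array([580.4620555 ,  17.13515495,  61.94055517]), np.float64(1.020892892552851))
[591.04268053  20.5852543   76.        ] [560.56743251  12.95250326  76.        ] 31.41655025489782 14.060905697389025
[588.87405096  35.25156332  76.        ] [562.90220372  23.78428345  76.        ] 28.390761815152405 23.82276795049945
red T [300.50855513 175.43203422] 4.109375 [555.49566302  14.88490826  60.        ]
red S [275.36706204 225.055809  ] 5.3515625 [558.41807925  20.95789596  60.        ]
green T [283.91278176 167.45760758] 7.625 [573.25557207  49.28042352  60.        ]
green S [262.69557768 237.25087032] 11.96875 [575.15770719  55.39169631  60.        ]
```

```bash
cat > plan.py <<'E'
import numpy as np,json
from rig import sense
def plan(tx,ty,tz,tyaw,n,g):
    """rows from the sensed pose to target (mm, deg), tool pointing down"""
    s=sense(); p=s["eef_pos"]; y0=s["tcp_rot"][2]
    dy=(np.radians(tyaw)-y0+np.pi)%(2*np.pi)-np.pi
    q=np.array([tx,ty,tz],float); rows=[]; cur=np.array(p); y=y0
    rz=round(-dy/n,3)
    for i in range(n):
        d=(np.array(p)+(q-p)*(i+1)/n-cur)/1000
        c,s_=np.cos(y),np.sin(y)
        t=[round(d[0]*c+d[1]*s_,4),round(d[0]*s_-d[1]*c,4),round(-d[2],4)]
        cur=cur+1000*np.array([t[0]*c+t[1]*s_,t[0]*s_-t[1]*c,-t[2]])
        y-=rz; rows.append([t,[0,0,rz],g])
    print(json.dumps(rows).replace(" ","")); print("end",cur.round(1),np.degrees(y).round(1))
def show():
    s=sense(); print("t",s["clock"],s["eef_pos"].round(1),np.degrees(s["tcp_rot"]).round(2),"F",s["contact_force"].round(1),"M",s["wrist_torque"].round(2),"op",round(s["opening"],3),"q",s["qpos"].round(2))
E
python3 -c "
from plan import *
plan(500,20,260,14,20,100)"
```

```text
[[[-0.024,-0.0243,-0.0029],[0,0,0.133],100],[[-0.0271,-0.0209,-0.0029],[0,0,0.133],100],[[-0.0296,-0.0171,-0.0028],[0,0,0.133],100],[[-0.0316,-0.0131,-0.0029],[0,0,0.133],100],[[-0.033,-0.0087,-0.0029],[0,0,0.133],100],[[-0.0339,-0.0043,-0.0029],[0,0,0.133],100],[[-0.0342,0.0003,-0.0028],[0,0,0.133],100],[[-0.0338,0.0047,-0.0029],[0,0,0.133],100],[[-0.0329,0.0093,-0.0029],[0,0,0.133],100],[[-0.0314,0.0135,-0.0029],[0,0,0.133],100],[[-0.0294,0.0175,-0.0029],[0,0,0.133],100],[[-0.0267,0.0213,-0.0028],[0,0,0.133],100],[[-0.0237,0.0247,-0.0029],[0,0,0.133],100],[[-0.0202,0.0275,-0.0029],[0,0,0.133],100],[[-0.0163,0.03,-0.0029],[0,0,0.133],100],[[-0.0123,0.0319,-0.0028],[0,0,0.133],100],[[-0.0079,0.0333,-0.0029],[0,0,0.133],100],[[-0.0034,0.034,-0.0029],[0,0,0.133],100],[[0.0011,0.0342,-0.0029],[0,0,0.133],100],[[0.0056,0.0337,-0.0029],[0,0,0.133],100]]
end [500.  20. 260.] 13.8
```

>>> play_rows(moves=[[[-0.024,-0.024,-0.003],[0,0,0.133],100],[[-0.027,-0.021,-0.003],[0,0,0.133],100],[[-0.03,-0.017,-0.003],[0,0,0.133],100],[[-0.032,-0.013,-0.003],[0,0,0.133],100],[[-0.033,-0.009,-0.003],[0,0,0.133],100],[[-0.034,-0.004,-0.003],[0,0,0.133],100],[[-0.034,0,-0.003],[0,0,0.133],100],[[-0.034,0.005,-0.003],[0,0,0.133],100],[[-0.033,0.009,-0.003],[0,0,0.133],100],[[-0.031,0.0135,-0.003],[0,0,0.133],100],[[-0.029,0.0175,-0.003],[0,0,0.133],100],[[-0.027,0.021,-0.003],[0,0,0.133],100],[[-0.024,0.025,-0.003],[0,0,0.133],100],[[-0.02,0.0275,-0.003],[0,0,0.133],100],[[-0.016,0.03,-0.003],[0,0,0.133],100],[[-0.012,0.032,-0.003],[0,0,0.133],100],[[-0.008,0.033,-0.003],[0,0,0.133],100],[[-0.003,0.034,-0.003],[0,0,0.133],100],[[0.001,0.034,-0.003],[0,0,0.133],100],[[0.0056,0.034,-0.003],[0,0,0.133],100]])

```text
clock: 2.1
eef_pos: [501.2, 19.7, 263.0]
tcp_rot: [-3.141, 0.0, 0.235]
contact_force: [-0.3, 0.9, -0.0]
opening: 0.999
```

Run:
```python
from rig import *
from plan import show
from h import *
show()
f=grab_frame("wrist"); np.savez("w1.npz",**f); cv2.imwrite("pics/w1.png",f["pixels"][:,:,::-1])
print(f["intrinsics"],f["R"],f["t"],-f["R"].T@f["t"]); show()
```

```text
t 2.1 [501.2  19.7 263. ] [-1.7999e+02  2.0000e-02  1.3470e+01] F [-0.3  0.9 -0. ] M [-0.    0.01 -0.05] op 0.999 q [0.04 0.1  1.82 0.   1.22 1.37]
[[309.70691629   0.         319.03956443]
 [  0.         309.70691629 204.82955873]
 [  0.           0.           1.        ]] [[ 0.23189491 -0.97274024  0.00108823]
 [-0.91930382 -0.21879005  0.32712596]
 [-0.31797049 -0.07685925 -0.94498012]] [-96.56049169 403.43652927 596.70925416] [583.00856446  40.20225268 432.00889845]
t 2.15 [504.   16.3 263.6] [ 1.7983e+02 -9.0000e-02  1.2980e+01] F [ 1.8 -1.9  0.4] M [-0.05 -0.11  0.05] op 0.998 q [ 0.03  0.1   1.82 -0.    1.22  1.38]
```

View pics/w1.png

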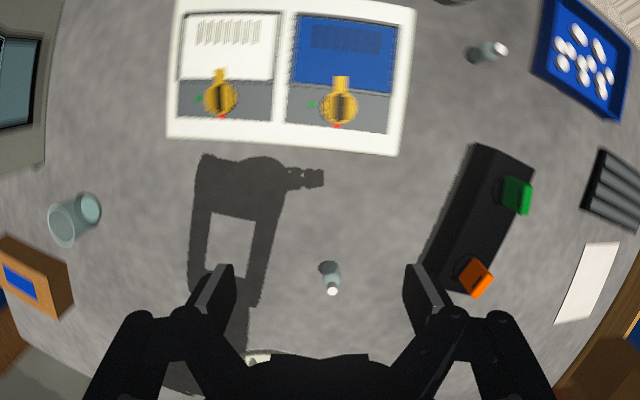

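Wrist view: blue fastener at about (340,107) with dark slot close to vertical in the image, green dot left at (311,104), red dot below (338,126); driver top at (478,275). The arm was still settling, so I retake it and measure.

```bash
cat >> h.py <<'E'
def wray(f,uv):
    K,R,t=f["intrinsics"],f["R"],f["t"]
    d=(np.asarray(uv,float)-K[:2,2])/K[0,0]; r=np.hypot(*d); s=np.sinc(r/np.pi)
    return -R.T@t, R.T@np.array([d[0]*s,d[1]*s,np.cos(r)])
def wonz(f,uv,z):
    c,d=wray(f,uv); return c+d*(z-c[2])/d[2]
E
python3 - <<'E'
from rig import *
from plan import show
from h import *
show()
f=grab_frame("wrist"); np.savez("w2.npz",**f)
k=8
def crop(u,v,w,h): return cv2.resize(f["pixels"][v-h:v+h,u-w:u+w,::-1],None,fx=k,fy=k,interpolation=cv2.INTER_CUBIC)
cv2.imwrite("pics/w2.png",np.hstack([crop(340,105,40,34),crop(478,275,24,34)]))
for n,lo,hi,b in(("disc",(15,100,60),(30,255,255),(316,70,366,135)),("red",(0,150,120),(5,255,255),(316,110,366,135)),("green",(45,80,60),(80,255,255),(300,90,322,120)),("dtop",(3,120,190),(20,255,255),(450,245,510,310)),("slot",(0,0,0),(180,255,75),(332,92,348,118))):
    im=cv2.resize(f["pixels"][b[1]:b[3],b[0]:b[2]],None,fx=k,fy=k,interpolation=cv2.INTER_CUBIC)
    m=cv2.inRange(cv2.cvtColor(im,cv2.COLOR_RGB2HSV),lo,hi); cs=cv2.findContours(m,0,2)[0]
    if not cs: print(n,"none"); continue
    c=max(cs,key=cv2.contourArea); M=cv2.moments(c); to=lambda p:(np.asarray(p)+.5)/k-.5+[b[0],b[1]]
    if not M['m00']: continue
    ce=to([M['m10']/M['m00'],M['m01']/M['m00']]); z={"dtop":120,"red":56,"green":56}.get(n,76)
    bp=[wonz(f,to(p),z)[:2] for p in cv2.boxPoints(cv2.minAreaRect(c))]
    e=[bp[i]-bp[i-1] for i in(0,1)]
    print(n,ce.round(1),cv2.contourArea(c)/64,wonz(f,ce,z).round(1),[(np.linalg.norm(v).round(1),np.degrees(np.arctan2(v[1],v[0])).round(1)%180) for v in e])
E
```

```text
t 2.15 [504.   16.3 263.6] [ 1.7983e+02 -9.0000e-02  1.2980e+01] F [ 1.8 -1.9  0.4] M [-0.05 -0.11  0.05] op 0.998 q [ 0.03  0.1   1.82 -0.    1.22  1.38]
disc [331.4 105. ] 1050.65625 [585.8  20.7  76. ] [(np.float64(55.7), np.float64(12.8)), (np.float64(36.9), np.float64(103.6))]
red [329.1 127.6] 19.125 [558.4  16.2  56. ] [(np.float64(7.4), np.float64(96.4)), (np.float64(5.2), np.float64(6.5))]
green [304.4 106.8] 34.546875 [576.6  50.8  56. ] [(np.float64(8.1), np.float64(12.5)), (np.float64(7.8), np.float64(102.3))]
dtop [479.4 285.1] 208.6875 [ 417.5 -224.6  120. ] [(np.float64(15.8), np.float64(65.2)), (np.float64(39.1), np.float64(163.6))]
slot [332.8 106.5] 51.234375 [584.5  18.7  76. ] [(np.float64(24.9), np.float64(13.2)), (np.float64(3.3), np.float64(103.5))]
```

View pics/w2.png

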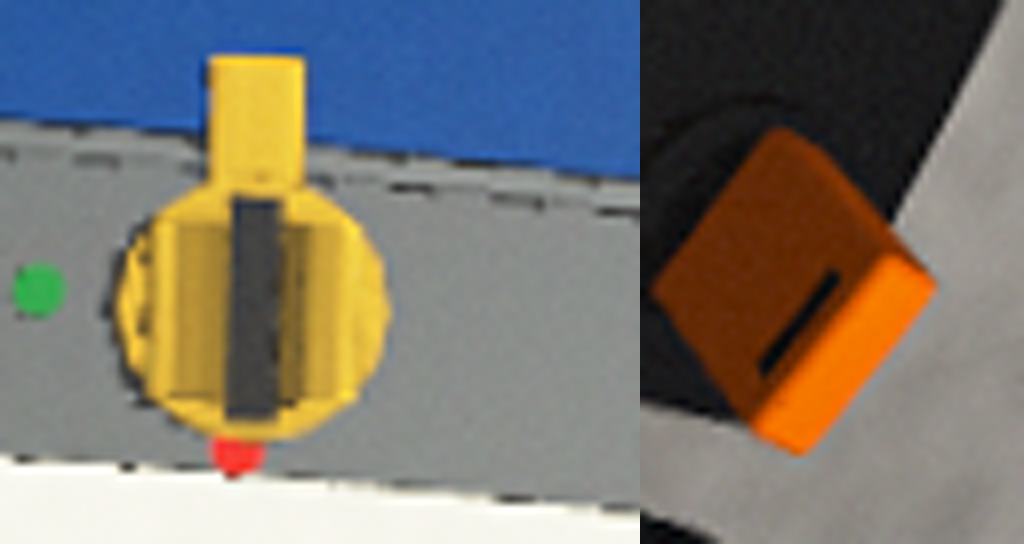

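Run:
```python
from plan import *
from h import *
f=np.load("w2.npz")
print("slot floor",wonz(f,(331.4,109.2),66.5),"ends",wonz(f,(300+258/8-.5,71+197/8-.5),66.5),wonz(f,(300+251/8-.5,71+418/8-.5),66.5))
plan(415,-226,200,-16,9,100)
```

```text
slot floor [581.05601319  19.10909585  66.5       ] ends [597.37202485  22.50680459  66.5       ] [565.27162745  16.0318193   66.5       ]
[[[-0.0158,0.0241,0.007],[0,0,0.057],100],[[-0.0143,0.025,0.007],[0,0,0.057],100],[[-0.0129,0.0258,0.0071],[0,0,0.057],100],[[-0.0115,0.0264,0.007],[0,0,0.057],100],[[-0.0098,0.0271,0.007],[0,0,0.057],100],[[-0.0084,0.0276,0.007],[0,0,0.057],100],[[-0.0067,0.028,0.0071],[0,0,0.057],100],[[-0.0052,0.0284,0.007],[0,0,0.057],100],[[-0.0035,0.0286,0.007],[0,0,0.057],100]]
end [ 415. -226.  200.] -16.0
```

>>> play_rows(moves=[[[-0.016,0.024,0.007],[0,0,0.057],100],[[-0.0143,0.025,0.007],[0,0,0.057],100],[[-0.013,0.026,0.007],[0,0,0.057],100],[[-0.0115,0.0265,0.007],[0,0,0.057],100],[[-0.01,0.027,0.007],[0,0,0.057],100],[[-0.0084,0.0275,0.007],[0,0,0.057],100],[[-0.0067,0.028,0.007],[0,0,0.057],100],[[-0.005,0.0285,0.007],[0,0,0.057],100],[[-0.0035,0.0285,0.007],[0,0,0.057],100],[[0,0,0],[0,0,0],100],[[0,0,0],[0,0,0],100]])

```text
clock: 3.3
eef_pos: [414.2, -223.5, 199.8]
tcp_rot: [-3.141, 0.001, -0.272]
contact_force: [0.7, 0.7, -0.2]
opening: 1.001
```

Run:
```python
from rig import *
from plan import show
from h import *
show()
f=grab_frame("wrist"); np.savez("w3.npz",**f)
cv2.imwrite("pics/w3.png",f["pixels"][:,:,::-1])
hsv=cv2.cvtColor(f["pixels"],cv2.COLOR_RGB2HSV)
m=cv2.inRange(hsv,(3,120,190),(20,255,255)); 
for c in cv2.findContours(m,0,2)[0]:
    if cv2.contourArea(c)<50: continue
    M=cv2.moments(c); ce=(M['m10']/M['m00'],M['m01']/M['m00']); bp=[wonz(f,p,120)[:2] for p in cv2.boxPoints(cv2.minAreaRect(c))]
    e=[bp[i]-bp[i-1] for i in(0,1)]
    print(np.round(ce,1),wonz(f,ce,120).round(1),[(np.linalg.norm(v).round(1),np.degrees(np.arctan2(v[1],v[0])).round(1)) for v in e])
```

```text
t 3.3 [ 414.2 -223.5  199.8] [-1.7996e+02  5.0000e-02 -1.5600e+01] F [ 0.7  0.7 -0.2] M [ 0.    0.02 -0.05] op 1.001 q [-0.5   0.11  1.95  0.    1.07  1.34]
[323.2 195.3] [ 419.6 -228.   120. ] [(np.float64(33.6), np.float64(-15.9)), (np.float64(14.1), np.float64(-105.6))]
```

View pics/w3.png

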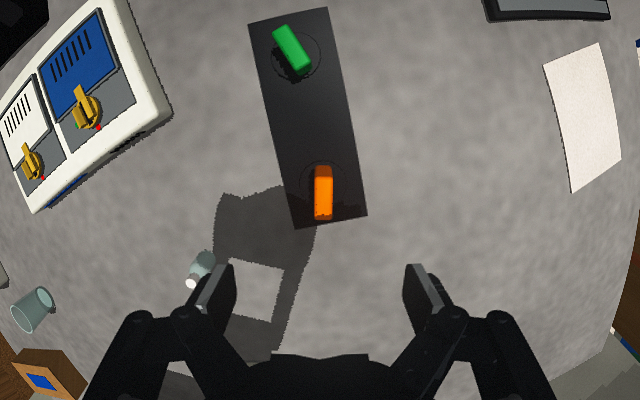

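Wrist view over the rack: orange handle top spans (315–331, 177–220), right between the open jaws (pads at x 225 and 415, midline ≈ 321), aligned with the tool; green driver at (291,50) clear of the fingers. Now I go down.

Run:
```python
from plan import *
show(); plan(418,-226,81,-16,6,100)
```

```text
t 3.35 [ 414.7 -223.2  200. ] [-1.7997e+02  2.0000e-02 -1.5550e+01] F [-0.4  0.   0.1] M [ 0.02 -0.01  0.02] op 0.999 q [-0.5   0.11  1.95  0.    1.07  1.34]
[[[0.0007,0.0003,0.0198],[0,0,0.001],100],[[0.0006,0.0003,0.0199],[0,0,0.001],100],[[0.0007,0.0003,0.0198],[0,0,0.001],100],[[0.0007,0.0003,0.0198],[0,0,0.001],100],[[0.0006,0.0003,0.0199],[0,0,0.001],100],[[0.0007,0.0003,0.0198],[0,0,0.001],100]]
end [ 418. -226.   81.] -15.9
```

>>> play_rows(moves=[[[0.002,0.001,0.02],[0,0,0.004],100],[[0.002,0.001,0.02],[0,0,0.003],100],[[0,0,0.02],[0,0,0],100],[[0,0,0.02],[0,0,0],100],[[0,0,0.02],[0,0,0],100],[[0,0,0.019],[0,0,0],100],[[0,0,0],[0,0,0],100],[[0,0,0],[0,0,0],100]])

```text
clock: 4.15
eef_pos: [418.4, -226.1, 81.4]
tcp_rot: [-3.141, 0.0, -0.278]
contact_force: [0.4, 0.5, 0.5]
opening: 0.999
```

>>> play_rows(moves=[[[0,0,0],[0,0,0],10],[[0,0,0],[0,0,0],0],[[0,0,0],[0,0,0],0],[[0,0,0],[0,0,0],0],[[0,0,0],[0,0,0],0],[[0,0,0],[0,0,0],0],[[0,0,0],[0,0,0],0],[[0,0,0],[0,0,0],0]], squeeze=60)

```text
clock: 4.95
eef_pos: [418.2, -227.1, 81.4]
tcp_rot: [3.141, -0.001, -0.279]
contact_force: [-1.3, -0.1, 6.0]
opening: 0.163
```

```bash
python3 -c "
from plan import *
show()"
```

```text
t 4.95 [ 418.2 -227.1   81.4] [ 1.7998e+02 -3.0000e-02 -1.6000e+01] F [-1.3 -0.1  6. ] M [0.   0.23 0.  ] op 0.163 q [-0.5   0.29  2.05 -0.    0.8   1.35]
```

>>> play_rows(moves=[[[0,0,-0.005],[0,0,0],0],[[0,0,-0.015],[0,0,0],0],[[0,0,-0.02],[0,0,0],0],[[0,0,-0.02],[0,0,0],0],[[0,0,-0.02],[0,0,0],0],[[0,0,-0.02],[0,0,0],0],[[0,0,-0.01],[0,0,0],0],[[0,0,0],[0,0,0],0],[[0,0,0],[0,0,0],0]])

```text
clock: 5.85
eef_pos: [417.6, -226.6, 190.5]
tcp_rot: [-3.141, 0.001, -0.279]
contact_force: [-0.0, -0.3, -1.6]
opening: 0.164
```

Run:
```python
from rig import *
from plan import *
from h import *
show()
w=grab_frame("wrist"); s=grab_frame("side"); np.savez("w4.npz",**w); np.savez("s4.npz",**s)
p=sense()["eef_pos"]; u,v=proj(s,p).astype(int); print("tcp in side",u,v)
k=5
v=max(v,60)
a=cv2.resize(s["pixels"][v-60:v+60,u-40:u+40,::-1],None,fx=k,fy=k,interpolation=cv2.INTER_CUBIC)
b=w["pixels"][140:400,190:450,::-1]; b=cv2.resize(b,(400,400)); b=np.vstack([b,np.zeros((200,400,3),np.uint8)])
cv2.imwrite("pics/g4.png",np.hstack([a,b])); print("crop origin",u-40,v-60)
plan(579,18,190,12,10,0)
```

```text
t 5.85 [ 417.6 -226.6  190.5] [-1.7999e+02  4.0000e-02 -1.6000e+01] F [-0.  -0.3 -1.6] M [-0.05 -0.01 -0.03] op 0.164 q [-0.5   0.13  1.96  0.    1.05  1.35]
tcp in side 365 105
crop origin 325 45
[[[0.0088,-0.028,-0.0],[0,0,-0.049],0],[[0.0102,-0.0274,-0.0],[0,0,-0.049],0],[[0.0115,-0.027,-0.0],[0,0,-0.049],0],[[0.0128,-0.0264,-0.0],[0,0,-0.049],0],[[0.014,-0.0257,-0.0],[0,0,-0.049],0],[[0.0154,-0.0249,-0.0],[0,0,-0.049],0],[[0.0165,-0.0242,-0.0],[0,0,-0.049],0],[[0.0177,-0.0234,-0.0],[0,0,-0.049],0],[[0.0188,-0.0225,-0.0],[0,0,-0.049],0],[[0.0199,-0.0215,-0.0],[0,0,-0.049],0]]
end [579.  18. 190.] 12.1
```

View pics/g4.png

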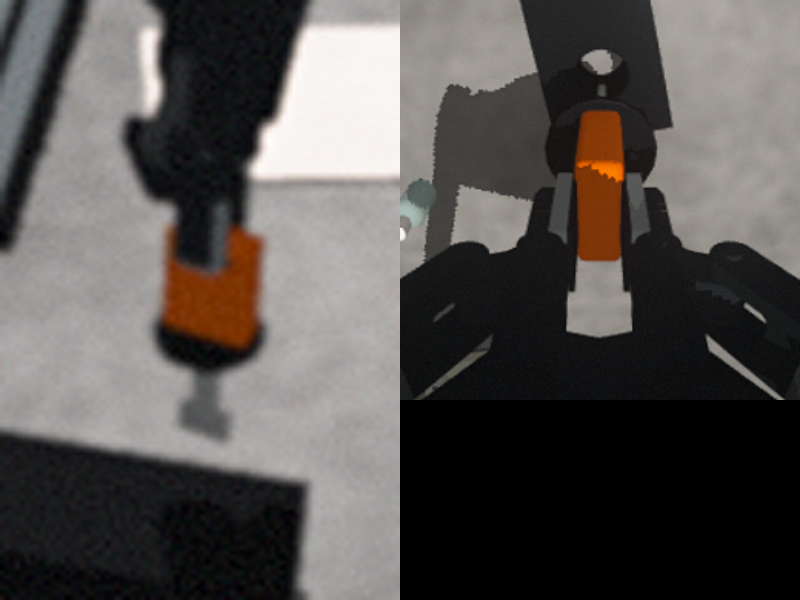

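Side view crop: driver hangs upright, blade bottom at ≈ (365.5,131); wrist view: handle squarely between the pads, top face rows ≈ 245–309 at column 320.

Run:
```python
from h import *
w=np.load("w4.npz");s=np.load("s4.npz")
p=np.array([417.6,-226.6,190.5]); y=np.radians(-16); ex=np.array([np.cos(y),np.sin(y)]); ey=np.array([np.sin(y),-np.cos(y)])
for uv in((320,245.3),(320,309),(321,230)):
    q=wonz(w,uv,229.3); d=(q-p)[:2]; print("handle top",uv,d@ex,d@ey)
q=onz(s,(365.5,131),119.5); d=(q-p)[:2]; print("blade bottom",q,d@ex,d@ey, "expected px",proj(s,[*p[:2],119.5]))
for dx in(-12,12): print(proj(s,[*(p[:2]+dx*ex),119.5]))
```

```text
handle top (320, 245.3) 18.86772463712338 -0.25739677545651596
handle top (320, 309) -19.02635986974345 -0.24450722023579924
handle top (321, 230) 26.71651847138335 0.20036945883089124
blade bottom [ 414.61741997 -226.2888824   119.5       ] -2.9527955713765968 0.5230450390268697 expected px [364.17225947 130.74133726]
[369.18095187 132.37418914]
[359.19744597 129.11953003]
```

Driver is centred in the grip (tip ≈ TCP axis, 71.4 mm below TCP). Slot estimate (580.5,18), yaw ≈12.5°. Going above it.

Run:
```python
from plan import *
plan(580.5,18,185,12.5,11,0)
```

```text
[[[0.0081,-0.0254,0.0005],[0,0,-0.045],0],[[0.0093,-0.0251,0.0004],[0,0,-0.045],0],[[0.0104,-0.0246,0.0005],[0,0,-0.045],0],[[0.0115,-0.0241,0.0004],[0,0,-0.045],0],[[0.0126,-0.0236,0.0005],[0,0,-0.045],0],[[0.0136,-0.023,0.0004],[0,0,-0.045],0],[[0.0146,-0.0224,0.0005],[0,0,-0.045],0],[[0.0156,-0.0216,0.0004],[0,0,-0.045],0],[[0.0166,-0.021,0.0005],[0,0,-0.045],0],[[0.0175,-0.0202,0.0004],[0,0,-0.045],0],[[0.0184,-0.0193,0.0005],[0,0,-0.045],0]]
end [580.5  18.  185. ] 12.4
```

>>> play_rows(moves=[[[0.008,-0.0255,0],[0,0,-0.045],0],[[0.0093,-0.025,0],[0,0,-0.045],0],[[0.0105,-0.0245,0],[0,0,-0.045],0],[[0.0115,-0.024,0],[0,0,-0.045],0],[[0.0125,-0.0235,0],[0,0,-0.045],0],[[0.0135,-0.023,0],[0,0,-0.045],0],[[0.0145,-0.0225,0],[0,0,-0.045],0],[[0.0155,-0.0215,0],[0,0,-0.045],0],[[0.0165,-0.021,0],[0,0,-0.045],0],[[0.0175,-0.02,0],[0,0,-0.045],0],[[0.0185,-0.0195,0.005],[0,0,-0.045],0],[[0,0,0],[0,0,0],0],[[0,0,0],[0,0,0],0],[[0,0,0],[0,0,0],0]])

```text
clock: 7.35
eef_pos: [579.9, 16.7, 185.4]
tcp_rot: [-3.142, 0.002, 0.215]
contact_force: [-0.4, 0.2, -1.0]
opening: 0.17
```

Run:
```python
from rig import *
from plan import *
from h import *
show()
plan(580.5,18,148,12.5,4,0)
w=grab_frame("wrist"); t=grab_frame("top"); s=grab_frame("side"); np.savez("s5.npz",**s); np.savez("w5.npz",**w)
k=6
a=cv2.resize(s["pixels"][185:255,225:305,::-1],None,fx=5,fy=5,interpolation=cv2.INTER_CUBIC)
b=cv2.resize(w["pixels"][130:270,240:400,::-1],(400,350),interpolation=cv2.INTER_CUBIC)
cv2.imwrite("pics/h5.png",np.hstack([a,b]))
```

```text
t 7.35 [579.9  16.7 185.4] [-1.800e+02  9.000e-02  1.232e+01] F [-0.4  0.2 -1. ] M [ 0.07 -0.01  0.02] op 0.17 q [ 0.03  0.3   1.75 -0.    1.09  1.38]
[[[0.0002,-0.0003,0.0094],[0,0,-0.001],0],[[0.0002,-0.0003,0.0093],[0,0,-0.001],0],[[0.0002,-0.0003,0.0094],[0,0,-0.001],0],[[0.0002,-0.0002,0.0093],[0,0,-0.001],0]]
end [580.5  18.  148. ] 12.5
```

View pics/h5.png

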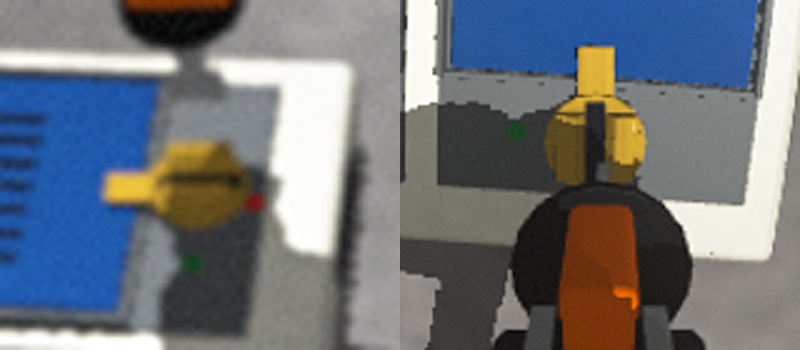

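Side view: blade is right above the disc line; wrist view: slot visible ahead of the collar at column ≈318, in line with the tool's mid-plane.

Run:
```python
from h import *
w=np.load("w5.npz")
p=np.array([579.9,16.7]);y=np.radians(12.4); ex=np.array([np.cos(y),np.sin(y)]); ey=np.array([np.sin(y),-np.cos(y)])
for name,(a,b),z in(("slot far end",(596,104),66.5),("slot near collar",(594,172),66.5),("disc left",(546,150),72),("disc right",(646,150),72),("tongue tip L",(578,47),62),("tongue tip R",(613,47),62)):
    q=wonz(w,(240+(a-400)/2.5,130+b/2.5),z)[:2]-p; print(name,q@ex,q@ey)
```

```text
slot far end 17.999740249923907 -1.2167437230215554
slot near collar -9.25168707097565 -2.083309596819122
disc left 1.4093233898249928 -20.291895678030865
disc right 1.297414950979203 17.76208834662005
tongue tip L 39.3216143546278 -7.9975468735780515
tongue tip R 39.281303297472036 5.304345469717367
```

>>> play_rows(moves=[[[0,-0.0014,0.01],[0,0,0.01],0],[[0,0,0.01],[0,0,0],0],[[0,0,0.01],[0,0,0],0],[[0,0,0.007],[0,0,0],0],[[0,0,0.001],[0,0,0],0],[[0,0,0.001],[0,0,0],0],[[0,0,0.001],[0,0,0],0],[[0,0,0.001],[0,0,0],0],[[0,0,0],[0,0,0],0]])

```text
clock: 8.4
eef_pos: [580.6, 18.7, 145.3]
tcp_rot: [3.142, -0.0, 0.206]
contact_force: [0.2, -0.2, -0.5]
opening: 0.168
```

>>> play_rows(moves=[[[0,0,0.001],[0,0,0],0],[[0,0,0.001],[0,0,0],0],[[0,0,0.001],[0,0,0],0],[[0,0,0],[0,0,0],0]])

```text
clock: 8.8
eef_pos: [580.3, 18.7, 141.9]
tcp_rot: [-3.142, 0.0, 0.206]
contact_force: [0.3, -0.1, -1.3]
opening: 0.164
```

```bash
python3 -c "
from plan import *
show()"
```

```text
t 8.8 [580.3  18.7 141.9] [-1.800e+02  1.000e-02  1.179e+01] F [ 0.3 -0.1 -1.3] M [-0.01 -0.02 -0.01] op 0.164 q [ 0.03  0.35  1.79 -0.    1.    1.39]
```

>>> play_rows(moves=[[[0,0,0.001],[0,0,0],0],[[0,0,0.001],[0,0,0],0],[[0,0,0.001],[0,0,0],0],[[0,0,0],[0,0,0],0]])

```text
clock: 9.2
eef_pos: [580.3, 18.7, 138.9]
tcp_rot: [-3.142, 0.0, 0.206]
contact_force: [-0.1, -0.3, -1.3]
opening: 0.168
```

>>> play_rows(moves=[[[0,0,0.0005],[0,0,0],0],[[0,0,0.0005],[0,0,0],0],[[0,0,0],[0,0,0],0]])

```text
clock: 9.5
eef_pos: [580.4, 18.7, 138.0]
tcp_rot: [-3.142, 0.0, 0.206]
contact_force: [0.2, 0.0, -1.2]
opening: 0.163
```

>>> play_rows(moves=[[[0,0,0],[0,0,-0.06],0],[[0,0,0],[0,0,-0.06],0],[[0,0,0],[0,0,-0.06],0],[[0,0,0],[0,0,-0.06],0],[[0,0,0],[0,0,-0.06],0],[[0,0,0],[0,0,-0.06],0]])

```text
clock: 10.1
eef_pos: [580.0, 19.0, 138.0]
tcp_rot: [-3.141, 0.0, 0.568]
contact_force: [-1.6, 1.1, -0.5]
opening: 0.163
```

```bash
python3 -c "
from plan import *
show()"
```

```text
t 10.1 [580.  19. 138.] [-1.7995e+02  2.0000e-02  3.2540e+01] F [-1.6  1.1 -0.5] M [ 0.3   0.31 -0.04] op 0.163 q [0.03 0.36 1.79 0.   1.   1.03]
```

>>> play_rows(moves=[[[0,0,0],[0,0,-0.07],0],[[0,0,0],[0,0,-0.07],0],[[0,0,0],[0,0,-0.07],0],[[0,0,0],[0,0,-0.07],0],[[0,0,0],[0,0,-0.07],0],[[0,0,0],[0,0,-0.07],0],[[0,0,0],[0,0,-0.07],0],[[0,0,0],[0,0,-0.07],0],[[0,0,0],[0,0,-0.07],0],[[0,0,0],[0,0,-0.07],0],[[0,0,0],[0,0,-0.07],0],[[0,0,0],[0,0,-0.07],0],[[0,0,0],[0,0,-0.07],0],[[0,0,0],[0,0,-0.07],0],[[0,0,0],[0,0,-0.07],0],[[0,0,0],[0,0,-0.07],0],[[0,0,0],[0,0,-0.07],0],[[0,0,0],[0,0,0],0]])

```text
clock: 11.9
eef_pos: [580.1, 18.3, 138.0]
tcp_rot: [-3.141, 0.001, 1.757]
contact_force: [-1.1, -3.0, -0.6]
opening: 0.167
```

```bash
python3 -c "
from plan import *
show()"
```

```text
t 11.9 [580.1  18.3 138. ] [-1.7995e+02  3.0000e-02  1.0066e+02] F [-1.1 -3.  -0.6] M [-0.52  0.29 -0.05] op 0.167 q [ 0.03  0.36  1.79 -0.    1.   -0.16]
```

>>> play_rows(moves=[[[0,0,0],[0,0,-0.03],0],[[0,0,0],[0,0,-0.03],0],[[0,0,0],[0,0,-0.03],0],[[0,0,0],[0,0,-0.03],0],[[0,0,0],[0,0,-0.03],0],[[0,0,0],[0,0,0],0]])

```text
clock: 12.5
eef_pos: [580.4, 18.6, 138.0]
tcp_rot: [-3.141, 0.0, 1.907]
contact_force: [-1.2, -2.6, -1.4]
opening: 0.168
```

```bash
python3 -c "
from plan import *
show()"
```

```text
t 12.5 [580.4  18.6 138. ] [-1.7999e+02  1.0000e-02  1.0927e+02] F [-1.2 -2.6 -1.4] M [-0.78  0.39 -0.07] op 0.168 q [ 0.03  0.36  1.79 -0.    1.   -0.31]
```

Torque is still only friction; continuing in small steps to the stop.

>>> play_rows(moves=[[[0,0,0],[0,0,-0.02],0],[[0,0,0],[0,0,-0.02],0],[[0,0,0],[0,0,-0.02],0],[[0,0,0],[0,0,0],0]])

```text
clock: 12.9
eef_pos: [580.4, 18.6, 138.0]
tcp_rot: [-3.141, 0.0, 1.967]
contact_force: [-1.3, -3.8, -1.8]
opening: 0.169
```

Run:
```python
from plan import *
from rig import *
from h import *
show()
s=grab_frame("side"); w=grab_frame("wrist")
a=cv2.resize(s["pixels"][185:255,225:305,::-1],None,fx=5,fy=5,interpolation=cv2.INTER_CUBIC)
b=cv2.resize(w["pixels"][130:270,240:400,::-1],(400,350),interpolation=cv2.INTER_CUBIC)
cv2.imwrite("pics/h6.png",np.hstack([a,b]))
```

```text
t 12.9 [580.4  18.6 138. ] [-179.99    0.    112.68] F [-1.3 -3.8 -1.8] M [-0.88  0.47 -0.16] op 0.169 q [ 0.03  0.36  1.79 -0.    1.   -0.37]
```

View pics/h6.png

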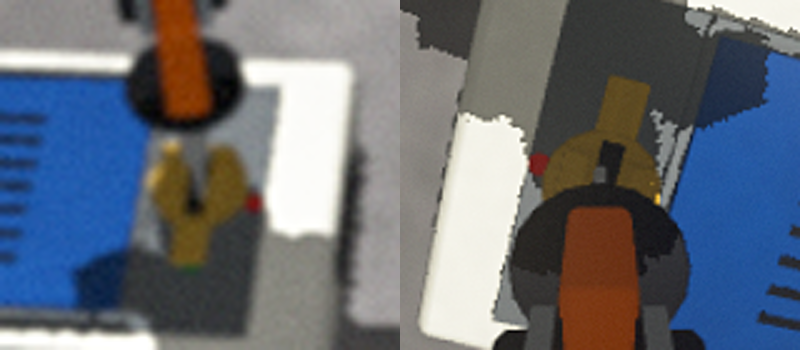

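Side view: the tongue points to the green dot (≈(190,265) in the crop), clear of the blue panel; torque has begun to rise. A little more, to be sure of the stop.

>>> play_rows(moves=[[[0,0,0],[0,0,-0.02],0],[[0,0,0],[0,0,-0.02],0],[[0,0,0],[0,0,-0.02],0],[[0,0,0],[0,0,0],0]])

```text
clock: 13.4
eef_pos: [580.4, 18.6, 138.0]
tcp_rot: [-3.141, 0.0, 2.027]
contact_force: [-1.4, -2.6, -1.9]
opening: 0.169
```

```bash
python3 -c "
from plan import *
show()"
```

```text
t 13.4 [580.4  18.6 138. ] [-179.99    0.    116.12] F [-1.4 -2.6 -1.9] M [-0.96  0.41 -0.37] op 0.169 q [ 0.03  0.36  1.79 -0.    1.   -0.43]
```

Torque rises steeply (0.37 N·m): hard stop. Back off a little within the play, and lift out.

>>> play_rows(moves=[[[0,0,0],[0,0,0.04],0],[[0,0,0],[0,0,0.04],0],[[0,0,0],[0,0,0.04],0],[[0,0,-0.002],[0,0,0],0],[[0,0,-0.004],[0,0,0],0],[[0,0,-0.008],[0,0,0],0],[[0,0,-0.016],[0,0,0],0],[[0,0,-0.02],[0,0,0],0],[[0,0,-0.007],[0,0,0],0],[[0,0,0],[0,0,0],0],[[0,0,0],[0,0,0],0]])

```text
clock: 14.5
eef_pos: [580.3, 18.8, 194.8]
tcp_rot: [3.142, -0.0, 1.906]
contact_force: [-0.0, 0.3, -1.8]
opening: 0.162
```

Run:
```python
from plan import *
from rig import *
from h import *
show()
plan(418.2,-226.8,195,-16,19,0)
s=grab_frame("side"); w=grab_frame("wrist"); np.savez("w7.npz",**w)
a=cv2.resize(s["pixels"][185:255,225:305,::-1],None,fx=5,fy=5,interpolation=cv2.INTER_CUBIC)
b=cv2.resize(w["pixels"][120:330,200:440,::-1],(400,350),interpolation=cv2.INTER_CUBIC)
cv2.imwrite("pics/h7.png",np.hstack([a,b]))
```

```text
t 14.5 [580.3  18.8 194.8] [ 1.8000e+02 -1.0000e-02  1.0921e+02] F [-0.   0.3 -1.8] M [-0.07  0.05 -0.01] op 0.162 q [ 0.03  0.29  1.74  0.    1.11 -0.31]
[[[-0.0094,-0.0123,-0.0],[0,0,0.115],0],[[-0.0107,-0.0112,-0.0],[0,0,0.115],0],[[-0.012,-0.0098,-0.0],[0,0,0.115],0],[[-0.013,-0.0084,-0.0],[0,0,0.115],0],[[-0.0139,-0.0069,-0.0001],[0,0,0.115],0],[[-0.0146,-0.0052,0.0],[0,0,0.115],0],[[-0.015,-0.0035,0.0],[0,0,0.115],0],[[-0.0154,-0.0017,0.0],[0,0,0.115],0],[[-0.0155,-0.0,0.0],[0,0,0.115],0],[[-0.0154,0.0018,-0.0],[0,0,0.115],0],[[-0.0151,0.0035,-0.0],[0,0,0.115],0],[[-0.0145,0.0053,-0.0],[0,0,0.115],0],[[-0.0139,0.0069,-0.0],[0,0,0.115],0],[[-0.013,0.0084,-0.0001],[0,0,0.115],0],[[-0.0119,0.0099,0.0],[0,0,0.115],0],[[-0.0107,0.0112,0.0],[0,0,0.115],0],[[-0.0094,0.0123,0.0],[0,0,0.115],0],[[-0.0079,0.0133,0.0],[0,0,0.115],0],[[-0.0063,0.0142,-0.0],[0,0,0.115],0]]
end [ 418.2 -226.8  195. ] -16.0
```

View pics/h7.png

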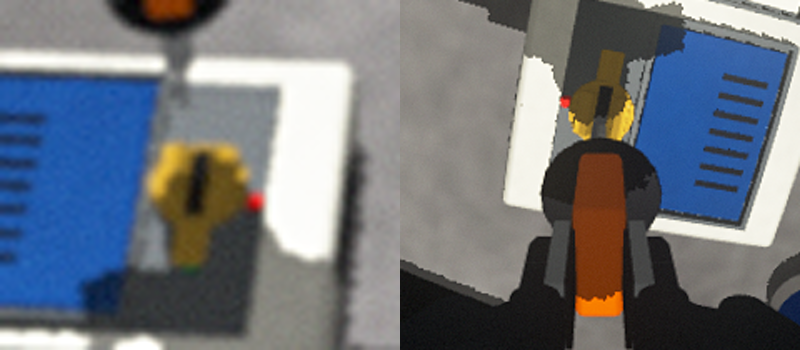

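Fastener stays open: tongue over the green dot, slot turned 90°. The driver is still straight in the grip. Return to the rack.

>>> play_rows(moves=[[[-0.0094,-0.0123,0],[0,0,0.115],0],[[-0.0107,-0.011,0],[0,0,0.115],0],[[-0.012,-0.01,0],[0,0,0.115],0],[[-0.013,-0.0085,0],[0,0,0.115],0],[[-0.014,-0.007,0],[0,0,0.115],0],[[-0.0145,-0.005,0],[0,0,0.115],0],[[-0.015,-0.0035,0],[0,0,0.115],0],[[-0.0155,-0.0017,0],[0,0,0.115],0],[[-0.0155,0,0],[0,0,0.115],0],[[-0.0155,0.0018,0],[0,0,0.115],0],[[-0.015,0.0035,0],[0,0,0.115],0],[[-0.0145,0.0053,0],[0,0,0.115],0],[[-0.014,0.007,0],[0,0,0.115],0],[[-0.013,0.0085,0],[0,0,0.115],0],[[-0.012,0.01,0],[0,0,0.115],0],[[-0.0107,0.011,0],[0,0,0.115],0],[[-0.0094,0.0123,0],[0,0,0.115],0],[[-0.008,0.0133,0],[0,0,0.115],0],[[-0.0063,0.0142,0],[0,0,0.115],0],[[0,0,0],[0,0,0],0]])

```text
clock: 16.6
eef_pos: [416.9, -227.9, 194.4]
tcp_rot: [3.141, 0.001, -0.283]
contact_force: [-0.1, 0.4, -0.9]
opening: 0.162
```

>>> play_rows(moves=[[[0,0,0],[0,0,0],0],[[0,0,0],[0,0,0],0]])

```text
clock: 16.8
eef_pos: [418.2, -226.7, 194.8]
tcp_rot: [-3.141, 0.0, -0.277]
contact_force: [0.1, -0.4, -1.5]
opening: 0.165
```

Run:
```python
from plan import *
from h import *
from rig import *
show(); plan(418.2,-226.8,195,-16,1,0)
# hole in the table's rack: dark ring check vs. first grasp picture
w=grab_frame("wrist"); a=np.load("w4.npz")
b=np.hstack([cv2.resize(x["pixels"][120:330,200:440,::-1],(400,350),interpolation=cv2.INTER_CUBIC) for x in(a,w)]); cv2.imwrite("pics/h8.png",b)
```

```text
t 16.8 [ 418.2 -226.7  194.8] [-1.7998e+02  2.0000e-02 -1.5870e+01] F [ 0.1 -0.4 -1.5] M [-0.01  0.02 -0.01] op 0.165 q [-0.5   0.13  1.95  0.    1.06  1.35]
[[[0.0,0.0001,-0.0002],[0,0,0.002],0]]
end [ 418.2 -226.8  195. ] -16.0
```

View pics/h8.png

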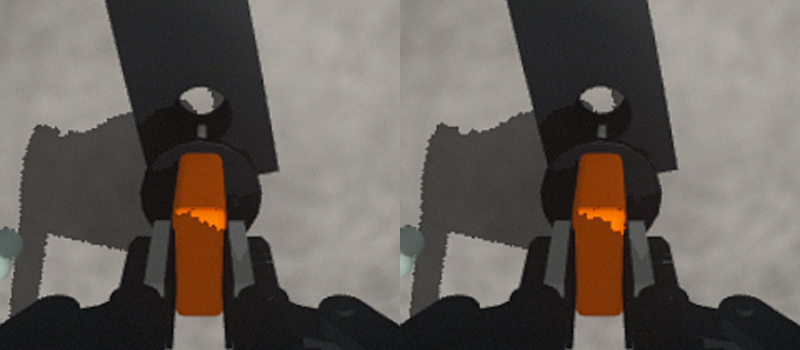

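Same view as right after lifting (left: then, right: now): rack unmoved, driver posed the same over its hole. Lower it.

>>> play_rows(moves=[[[0,0,0.015],[0,0,0.002],0],[[0,0,0.015],[0,0,0],0],[[0,0,0.015],[0,0,0],0],[[0,0,0.015],[0,0,0],0],[[0,0,0.015],[0,0,0],0],[[0,0,0.015],[0,0,0],0],[[0,0,0.01],[0,0,0],0],[[0,0,0.007],[0,0,0],0],[[0,0,0.003],[0,0,0],0],[[0,0,0],[0,0,0],0],[[0,0,0],[0,0,0],0]])

```text
clock: 17.95
eef_pos: [418.4, -227.3, 85.5]
tcp_rot: [3.141, -0.001, -0.281]
contact_force: [-1.3, 0.6, -1.7]
opening: 0.165
```

>>> play_rows(moves=[[[0,0,0.001],[0,0,0],0],[[0,0,0.001],[0,0,0],0],[[0,0,0.001],[0,0,0],0],[[0,0,0],[0,0,0],0]])

```text
clock: 18.35
eef_pos: [418.0, -227.1, 82.1]
tcp_rot: [-3.142, 0.0, -0.281]
contact_force: [0.4, -0.3, -0.7]
opening: 0.166
```

```bash
python3 -c "
from plan import *
show()"
```

```text
t 18.35 [ 418.  -227.1   82.1] [-180.      0.    -16.11] F [ 0.4 -0.3 -0.7] M [ 0.02  0.03 -0.01] op 0.166 q [-0.5   0.29  2.05 -0.    0.8   1.35]
```

>>> play_rows(moves=[[[0,0,0.0007],[0,0,0],0],[[0,0,0],[0,0,0],0],[[0,0,0],[0,0,0],25],[[0,0,0],[0,0,0],45],[[0,0,0],[0,0,0],70],[[0,0,0],[0,0,0],100],[[0,0,0],[0,0,0],100],[[0,0,0],[0,0,0],100],[[0,0,0],[0,0,0],100],[[0,0,-0.01],[0,0,0],100],[[0,0,-0.02],[0,0,0],100],[[0,0,-0.03],[0,0,0],100],[[0,0,-0.03],[0,0,0],100],[[0,0,-0.03],[0,0,0],100],[[-0.03,0,-0.02],[0,0,0],100],[[-0.04,0,0],[0,0,0],100],[[0,0,0],[0,0,0],100],[[0,0,0],[0,0,0],100]])

```text
clock: 20.15
eef_pos: [350.6, -207.7, 222.3]
tcp_rot: [3.141, -0.002, -0.282]
contact_force: [-0.1, -0.5, 0.5]
opening: 0.993
```

Run:
```python
from plan import *
from rig import *
from h import *
show()
w=grab_frame("wrist"); s=grab_frame("side"); t=grab_frame("top")
def cr(f,u0,v0,u1,v1,sz): return cv2.resize(f["pixels"][v0:v1,u0:u1,::-1],sz,interpolation=cv2.INTER_CUBIC)
cv2.imwrite("pics/h9.png",np.vstack([np.hstack([cr(w,160,0,480,240,(400,300)),cr(s,270,100,400,198,(400,300))]),np.hstack([cr(t,180,95,350,222,(400,300)),cr(s,160,190,310,302,(400,300))])]))
```

```text
t 20.15 [ 350.6 -207.7  222.3] [ 1.7997e+02 -1.0000e-01 -1.6140e+01] F [-0.1 -0.5  0.5] M [ 0.01 -0.07 -0.01] op 0.993 q [-0.54 -0.02  2.04  0.    1.12  1.31]
```

View pics/h9.png

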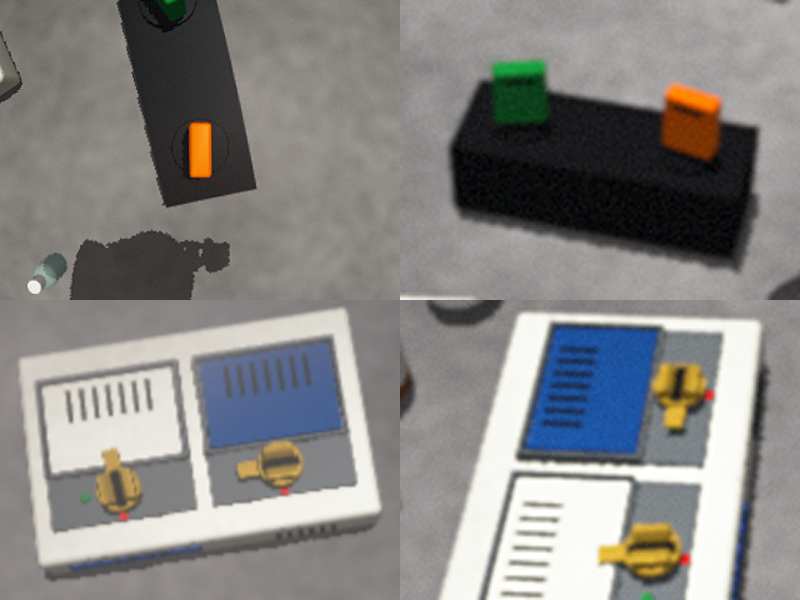

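Driver stands upright in its hole like the untouched green one; the blue fastener's tongue lies over its green dot, and the white tongue is still over the white panel. Handing in.

```bash
python3 -c "
from rig import *
print(sign_off())"
```

```text
the job is handed in; nothing more can be done
None
```

The blue panel's fastener is open, the orange screwdriver is back upright in its own hole and released, and the white panel's fastener is still locked. I handed the job in at about 20 s of the 45 s allowed; sign-off reports no verdict.

- **Turn:** With the blade in the slot I turned the driver counter-clockwise by about 104°. The torque then climbed from about 0.07 to 0.37 N·m, which I took as the stop.
- **Forces:** Every force reading I took stayed under about 7 N.
- **Last pictures:** The blue fastener's tongue is clear of the panel and over its green dot. The white fastener's tongue still lies over its panel. The orange driver stands in the rack like the green one, with the gripper open and well clear.
- **Disagreement:** The cameras differed by up to about 5 mm on positions. I corrected for this using the driver's measured pose in the grip and a wrist view over the slot. No check failed.
- **Not confirmed:** I judged the final fastener angle from the torque and the tongue's position, since no numeric reading was available.

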